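# Snap the bottle carrier onto the shaker and hold it down

## Task

Pick up the bottle carrier by its handle, lower it level over the two locating pegs of the bottle shaker, and press it straight down until both spring catches snap over its edges and it sits fully home on the rubber pads. Do not let go: finish still gripping the handle and pressing the carrier firmly down onto the pads, about as hard as it took to snap it in. Leave the two bottles and the jar standing where they are.

Things in the scene. Friction and masses are not known exactly. Their poses are not given: they have to be found in the camera images.
- carrier: Loose two-bottle carrier, grey plastic, 0.3 kg, alike when turned half round. Origin: centre of underside, flat on the bench at first; y along its length. Plate 90 (x) x 196 (y) x 8 mm; bead of 4 mm radius along each long edge (axis x = +-45, z = 4 mm). Two 16 mm through holes at y = +-82 mm. Two open cups, 50 mm outside diameter, at y = +-44 mm, rims 28 mm above the underside.
- handle_top (a point): Centre of the top of the carrier's black upright handle, 78 mm above the underside. The handle is a block 36 mm (carrier x) by 20 mm (carrier y), standing on the middle of the plate; grip it across the 20 mm (fingers closing along the carrier's y), above the cups.
- shaker: Fixed bottle shaker, white housing 150 (x) x 230 (y) x 60 mm high, aluminium deck on top. Origin: centre of its underside on the bench; y along its length. Two steel pegs, 12 mm diameter, on the deck at x = 0, y = +-82 mm, tops 94 mm above the bench, tapered over the top 12 mm to 4 mm. A spring roller catch at the middle of each long side, at x = +-51 mm.
- seat (a point): Middle of the shaker at the top of the rubber pads, 64 mm above the bench, axes as the shaker: the carrier's origin lies here when fully home. On the way down the beads meet the catches with the underside 14 mm above this; the push needed rises to about 13 N, drops at 7 mm and turns into a pull down, on to the pads, which give under 1 mm. Its weight alone does not snap it in.
- pads: Four rubber pads, 18 mm diameter, 4 mm high, on the shaker's deck at x = +-30, y = +-52 mm; they carry the seated carrier. Origin: deck centre, 60 mm above the bench. The final press counts when they carry more than 8 N, of which the carrier's weight gives about 3.
- catch_near (a joint): Outward travel in m of the spring catch on the shaker's -x side: 0 sprung in, at most 0.006; 0.003 lets the bead pass. Its roller, 10 mm diameter, 30 mm long along y, axis 75 mm above the bench, turns freely.
- catch_far (a joint): The same for the catch on the shaker's +x side.
- bottle_a: Bystander: closed amber sample bottle, 60 mm diameter, 135 mm tall. Origin: centre of its underside.
- bottle_b: Bystander: closed clear sample bottle, 52 mm diameter, 115 mm tall. Origin: centre of its underside.
- jar: Bystander: closed glass jar, 68 mm diameter, 75 mm tall. Origin: centre of its underside.
Not all that is in view belongs to the job. Of the things shaped like the carrier, the grey one is meant.

How it is judged:
On the way, in this order (a step that is already met when the one before it is completed fails the run):
1. the carrier is lifted clear of the bench in the fingers (height (world z) of carrier above 0.03 m and contact force between the fingers and carrier above 1 N), for 0.1 s.
2. the carrier is on the two pegs, level, above the catches' snap (z of carrier in the frame of seat between 0.0065 and 0.027 m and horizontal distance between carrier and seat below 0.006 m and angle between the y axis of carrier and the y axis of shaker, either way round below 0.08 rad), for 0.05 s.
3. it has snapped past both catches and sits home on the pads (z of carrier in the frame of seat below 0.003 m and horizontal distance between carrier and seat below 0.005 m and angle between the z axis of carrier and the z axis of shaker, either way round below 0.035 rad and angle between the y axis of carrier and the y axis of shaker, either way round below 0.06 rad), for 0.1 s.
At the end, for the whole second after the job is handed in: Carrier home: within 3 mm above and 5 mm beside the seat, level within 2 deg, in line within 3.4 deg; both catches in (under 1.5 mm); at rest, held by the fingers and pressed on the pads with over 8 N through the last second; bottles and jar upright, within 30 mm of their places (all of step 3 and value of joint each of catch_near, catch_far below 0.0015 m and contact force between carrier and pads above 8 N and contact force between the fingers and carrier above 3 N and linear speed of carrier below 0.02 m/s and angle between each of bottle_a, bottle_b, jar's own z axis and vertical below 0.1 rad and distance of each of bottle_a, bottle_b, jar from where it was at the start of the episode below 0.03 m); the arm keeps its last pose, push and grip.
It fails at once if a bottle or the jar is knocked over or pushed more than 30 mm (angle between any of bottle_a, bottle_b, jar's own z axis and vertical above 0.5 rad or distance of any of bottle_a, bottle_b, jar from where it was at the start of the episode above 0.03 m).
It also fails if it takes over 45 s, if anything falls off the work surface, if the arm or the gripper's body presses on something with over 40 N, if the wrist force passes 120 N, or if a joint passes its speed limit or range.

## Robot

A 7-joint arm with a two-finger parallel gripper is mounted at the origin on the work surface. World frame = base frame: x ahead of the robot, y to its left, z up, the work surface at z = 0. Lengths are in m, angles in rad, forces in N, time in s.
With the tool pointing down it reaches from about 0.425 to 1.025 m from the base axis. Payload 3.6 kg.
Tool frame: the origin (TCP) lies where the fingers leave the gripper's body, on its centre line; the fingertips stand 73 mm ahead of it and the grasp point (between the pads) lies 54 mm ahead of it; z points along the fingers, y is the line along which they close (so a half turn about z gives the same grasp; the last joint's range is limited). The gripper opens to 85 mm and grips with 20 to 120 N. Pads are 22 mm wide; open, the fingers measure 114 mm over their backs; the gripper's body (76 mm by 85 mm) begins 54 mm behind the grasp point. The pads swing forward as they close: fully open they stand 13 mm farther back than shut.
Start: joints at [-1.202, 0.591, 0.048, 1.609, -0.033, 0.943, -0.034], TCP at [0.323, 0.649, 0.304] pointing down, gripper open.
Joint ranges: [-2.69, 2.69], [-0.47, 2.24], [-1.27, 1.36], [0.19, 2.51], [-1.53, 4.68], [0.08, 2.07], [-3.09, 3.09]. Speed limits (rad/s): [2.57, 2.57, 3.14, 3.14, 3.14, 3.14, 3.14].

## Interface

Orientations are given as a unit quaternion [x, y, z, w].
In Python, from workcell import observe, cams, manip gives the robot as it stands.
- The arm moves only by the tool carry_out, never from a script. Its argument "moves" is text: rows parted by semicolons, each of 7 numbers parted by spaces: the turn, a rotation vector about the tool's x, y, z in degrees, then the shift along the tool's x, y, z in cm, then the opening in per cent of the stroke, from 0 (shut) to 100 (fully open). A call has 1 to 5 rows; each row shifts and turns the commanded pose from where the row before left it, along the tool's axes as they then stand; what a row does not reach is not made up. A row lasts 1/8 s, in which the tool goes at most 62.5 mm and 10.7 degrees, less where a joint would pass 70% of its speed; a pose out of reach is approached as far as the arm can. A call is refused whole if a number of a shift passes 6.25 or a number of a turn 10.7, either way. A call with a gripper value outside its range is refused whole. The fingers move at their own pace and stop on an object; "newtons" is the grip in N (left out, the last holds). Time passes only in rows, so rows that do not move let the fingers close. It gives the time, the measured TCP pose, the force, the opening and the grip force at its end, in the units of the state.
- observe(): the state, without advancing time (a new reading comes with each control period).
- cams.capture(name): name is "scene" or "top" or "wrist"; returns the picture (400x640x3 uint8, red, green, blue); there is no depth.
- cams.camera_model(name): a dict with "K" (3x3 intrinsics, pixels), "R" (3x3) and "t" (3): a world point X has camera coordinates R X + t. Camera axes: x right, y down, z forward; pixel columns grow to the right and rows downward; lengths in m; the calibration is good to about 2 mm. The wrist camera is an equidistant fisheye: a pixel r from the principal point sees the ray r / f radians off the axis. A picture is of the moment at which its call begins: read the wrist's pose just before it. camera_model takes no time and is no camera call; for the wrist camera it gives the pose at the moment of the call.
- manip.sign_off(): hands the job in; it is judged then, once.
Trained networks look in the newest picture that a camera, given by its name, has taken for a name from the list of things; names that differ only in an ending like _2 or _b are one class to them, and where a whole thing is asked for, a point or a joint stands for the part that bears it (a point fixed in the world has none). Each returns a list of dicts, best first, with "confidence" (0 to 1); they miss things now and then, are a little off and sometimes report something else, mostly with a low value. They report only what shows in the picture. A call takes as long as a camera call. They do not tell look-alikes from the thing itself.
- cams.recognise(camera, thing): "point" ([column, row] as shares, 0 to 1, of the picture: columns of its width, rows of its height, amid what is visible of it).
- cams.masks_of(camera, thing): "region" (400x640 bool, what is visible of it) and "point" ([column, row] as shares, 0 to 1, of the picture: columns of its width, rows of its height, amid what is visible of it).
- cams.tip_of(camera, thing): "point" ([column, row] as shares, 0 to 1, of the picture: columns of its width, rows of its height: a listed point, or the origin of a listed thing).
The state is a dict: "t": time; "q": joint angles; "qd": joint speeds; "joint_torque": joint torques, N m; "eef_pos": TCP position; "orientation": TCP orientation; "contact_force": force on the tool from outside, world axes, zero at the start; "wrist_torque": the same for the moment, N m; "opening": finger opening in m; "grip_force": force on a finger pad.
Only numpy, scipy, OpenCV 4.12 (cv2) and the standard library are available. Lean on these libraries where they do the work, as an engineer would, in place of code of your own. Each camera call takes 0.05 s, during which the arm holds its last target. There are 200 camera calls.

## Working session

There is one attempt and no reset: what is moved stays moved. The work goes in short steps, Python scripts to look and compute and a tool call to move; the robot and the scene stay as the last step left them, time stands still between calls to the robot, and variables do not carry over. Pictures are saved under pics/ and viewed, at most 10 in all, crops included, and the job is handed in when it is done.

Besides the shell and the picture viewer there is one more tool, called after "Emit:" as a command line: name --argument value ..., lists and objects as JSON in quotes. carry_out: Moves the arm, as the interface text tells. Its arguments: {"type":"object","properties":{"moves":{"type":"string"},"newtons":{"type":"number"}},"required":["moves"]}

```bash
mkdir -p pics; ls; python3 - <<'E'
from workcell import observe,cams,manip
import cv2,numpy as np
print(observe())
ims=[]
for n in("scene","top"):
    im=cams.capture(n); cv2.imwrite(f"pics/{n}0.png",im[:,:,::-1])
    m=cams.camera_model(n); print(n,m)
    for th in("carrier","handle_top","shaker","seat","bottle_a","bottle_b","jar"):
        print(th,[(np.round(np.array(d["point"])*[640,400],1),round(d["confidence"],2)) for d in cams.tip_of(n,th)[:3]])
E
```

```text
pics
{'t': 0.0, 'q': array([-1.20253676,  0.59212997,  0.04830796,  1.60986555, -0.03331042,
        0.94269345, -0.03366261]), 'qd': array([ 1.58838542e-03,  8.53312769e-04,  1.80605385e-03,  5.85563567e-04,
        8.84020555e-04, -1.05361379e-05, -3.96810636e-04]), 'joint_torque': array([-1.08943841e-03, -5.48691452e+01,  1.54605813e+00, -1.98128825e+01,
        9.35125106e-03,  8.78008286e-03,  9.30098345e-07]), 'eef_pos': array([0.3226901 , 0.64846442, 0.30271695]), 'orientation': array([ 2.28783335e-01,  9.73476694e-01, -1.12790322e-03, -2.00524313e-04]), 'contact_force': array([-0.09682445,  0.064916  ,  0.25128997]), 'wrist_torque': array([0.00711298, 0.01924124, 0.00894939]), 'grip_force': 0.0, 'opening': 0.08540554881881073}
scene {'K': array([[378.53037286,   0.        , 318.64092905],
       [  0.        , 378.53037286, 200.90742428],
       [  0.        ,   0.        ,   1.        ]]), 'R': array([[ 0.88393099,  0.46759703, -0.00436039],
       [ 0.31966764, -0.6110429 , -0.72418172],
       [-0.34128961,  0.6387328 , -0.6895954 ]]), 't': array([-0.42663286, -0.16285963,
[... 711 characters left out ...]
 -0.00452323],
       [-0.96531545,  0.16853445, -0.19940468],
       [ 0.19722514, -0.02974779, -0.97990679]]), 't': array([-2.65255385e-04,  5.50434906e-01,  8.59800610e-01])}
carrier [(array([348.1, 189. ]), 0.94), (array([400.4, 109.8]), 0.91), (array([449.7, 193.7]), 0.85)]
handle_top [(array([381.4, 288.3]), 0.96), (array([459., 189.]), 0.81), (array([404.8,  96. ]), 0.73)]
shaker [(array([217.5, 244.3]), 0.79), (array([315. , 111.4]), 0.54), (array([213. , 126.3]), 0.31)]
seat [(array([207.2, 237.7]), 0.62)]
bottle_a [(array([313.3, 112.7]), 0.66), (array([213.2, 125.5]), 0.61)]
bottle_b [(array([313.3, 112.7]), 0.66), (array([213.2, 125.5]), 0.61)]
jar [(array([463. , 280.9]), 0.88)]
```

View pics/top0.png

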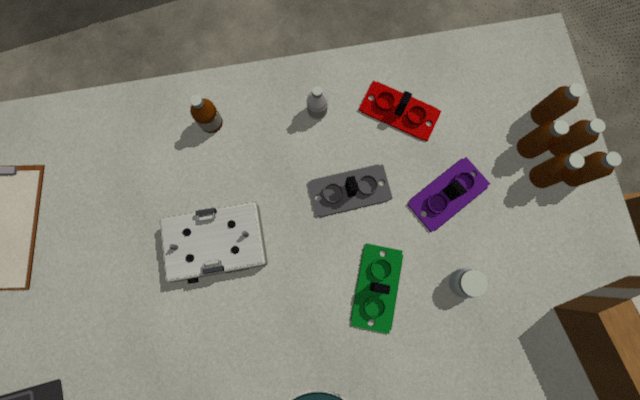

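View pics/scene0.png

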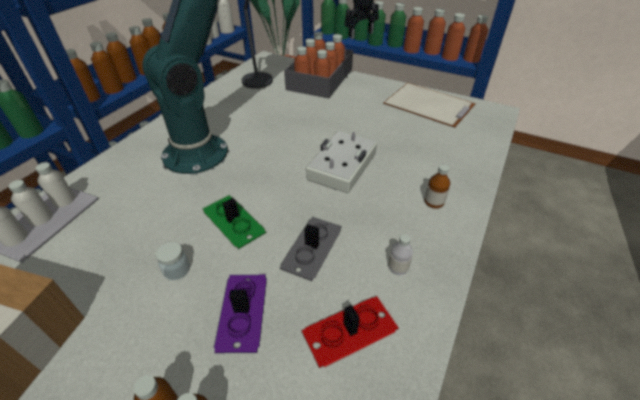

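Top view: the grey carrier is at about (349,190), with its long axis tilted slightly. The shaker is at (213,240), with pegs near (172,247) and (244,236). The amber bottle is at (207,115), the clear bottle at (316,103) and the jar at (468,283). In the scene view the grey carrier is at (311,248).

```bash
cat > h.py <<'E'
from workcell import observe,cams,manip
import cv2,numpy as np
from scipy.spatial.transform import Rotation as Rn
def unproj(n,uv,z,m=None):
    m=m or cams.camera_model(n); K,R,t=m["K"],np.array(m["R"]),np.array(m["t"])
    uv=np.atleast_2d(np.array(uv,float)); a=(uv-K[:2,2])/[K[0,0],K[1,1]]
    if n=="wrist":
        th=np.linalg.norm(a,axis=1,keepdims=True); d=np.c_[a/np.maximum(th,1e-9)*np.sin(th),np.cos(th)]
    else: d=np.c_[a,np.ones(len(a))]
    d=d@R; c=-R.T@t
    return c+d*((z-c[2])/d[:,2])[:,None]
E
python3 - <<'E'
from h import *
for n in("scene","top"):
    cams.capture(n)
    for th in("carrier","shaker"):
        for d in cams.masks_of(n,th):
            ys,xs=np.nonzero(d["region"]); col=np.median(cv2.imread(f"pics/{n}0.png")[ys,xs],0)
            z=.006 if th=="carrier" else .06
            P=unproj(n,np.c_[xs,ys],z)
            r=cv2.minAreaRect((P[:,:2]*1000).astype(np.float32))
            print(n,th,round(d["confidence"],2),col,np.round(r[0]),np.round(r[1]),round(r[2],1))
H={"scene":[(311.9,226.8)],"top":[(351,184)]}
for n,p in H.items(): print(n,unproj(n,p,.078))
print("seat",unproj("scene",(343.1,149.6),.064),unproj("top",(207.2,237.7),.064))
print("car top",unproj("top",(348.1,189),0),unproj("scene",(310.6,249.2),0))
print("pegs top",unproj("top",[(172,247),(244.5,235)],.092))
print("botA",unproj("top",[(213.2,125.5),(315,111.4)],0),unproj("top",(463,281),0))
im=cv2.imread("pics/top0.png"); a=im[190:295,145:280]; b=im[150:230,295:405]
a=cv2.resize(a,None,fx=4,fy=4,interpolation=cv2.INTER_CUBIC);cv2.imwrite("pics/c1.png",a)
E
```

```text
scene carrier 0.95 [82. 81. 82.] [ 555. -177.] [100. 206.] 3.9
scene carrier 0.88 [105.  34.  79.] [ 504. -420.] [100. 201.] 28.5
scene carrier 0.84 [ 16.  18. 139.] [ 742. -344.] [199. 101.] 54.1
scene carrier 0.76 [ 42. 100.  25.] [ 310. -197.] [ 98. 204.] 68.4
scene shaker 0.67 [153. 160. 157.] [486. 143.] [174. 286.] 1.7
top carrier 0.8 [  7.  10. 136.] [ 747. -348.] [197. 105.] 52.6
top carrier 0.72 [84. 83. 86.] [ 556. -179.] [100. 199.] 3.3
top carrier 0.61 [111.  36.  86.] [ 506. -420.] [100. 200.] 28.7
top carrier 0.58 [ 39. 106.  18.] [ 313. -198.] [ 98. 195.] 68.8
top carrier 0.23 [37. 57. 73.] [825. 155.] [123.  66.] 24.1
top shaker 0.71 [158. 165. 167.] [480. 161.] [165. 231.] 1.0
scene [[ 0.55633759 -0.17498616  0.078     ]]
top [[ 0.55425434 -0.17714155  0.078     ]]
seat [[0.47792489 0.17787809 0.064     ]] [[0.48979827 0.16965764 0.064     ]]
car top [[ 0.55998392 -0.17730254  0.        ]] [[ 5.56406160e-01 -1.85019012e-01 -1.11022302e-16]]
pegs top [[0.47868533 0.24133849 0.092     ]
 [0.47748759 0.07969292 0.092     ]]
botA [[ 7.87332008e-01  1.37545011e-01  1.11022302e-16]
 [ 7.80099729e-01 -1.30741827e-01  0.00000000e+00]] [[ 0.29047678 -0.40635693  0.        ]]
```

View pics/c1.png

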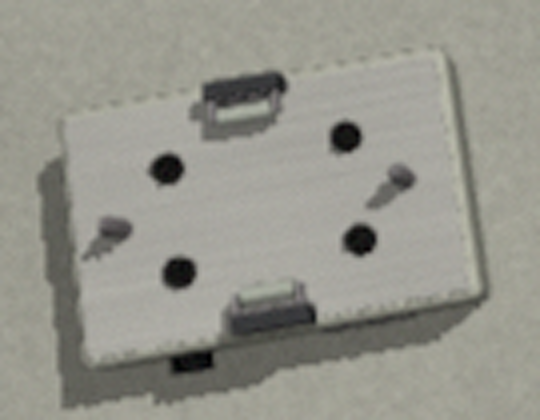

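Emit:
carry_out --moves "0 0 -10 0 0 0 100;0 0 -10 0 0 0 100;0 0 -10 0 0 0 100;0 0 0 -1.21 -5.59 0 100;0 0 0 -1.21 -5.59 0 100"

```text
t: 1.72
eef_pos: [0.3543, 0.5382, 0.3037]
orientation: [-0.032, 1.0, 0.0, 0.0]
contact_force: [0.7, -0.4, -0.7]
opening: 0.0853
grip_force: 0.0
```

Emit:
carry_out --moves "0 0 0 -1.21 -5.59 0 100;0 0 0 -1.21 -5.59 0 100;0 0 0 -1.21 -5.59 0 100;0 0 0 -1.21 -5.59 0 100;0 0 0 -1.21 -5.59 0 100"

```text
t: 2.35
eef_pos: [0.4323, 0.262, 0.3043]
orientation: [-0.031, 1.0, 0.0, 0.001]
contact_force: [0.9, -0.9, 0.6]
opening: 0.0855
grip_force: 0.0
```

```bash
python3 - <<'E'
from h import *
o=observe();print(o["t"],o["eef_pos"],Rn.from_quat(o["orientation"]).as_matrix().round(3),o["q"].round(2))
m=cams.camera_model("top");print(-m["R"].T@m["t"])
q=np.array([(167,168),(346,136),(179,272),(360,239)])/4+[144.6,189.6]
P=unproj("top",q,.063);print(P.round(4),P.mean(0))
print(unproj("top",np.array([(117,228),(400,178)])/4+[144.6,189.6],.085))
im=cams.capture("wrist");cv2.imwrite("pics/w0.png",im[:,:,::-1])
m=cams.camera_model("wrist");print(-m["R"].T@m["t"],m["R"].round(2))
E
```

```text
2.35 [0.43233107 0.262004   0.3043046 ] [[-0.998 -0.062  0.001]
 [-0.062  0.998  0.001]
 [-0.001  0.    -1.   ]] [-0.58  0.32 -0.07  2.09  0.03  0.73  0.96]
[ 0.36172364 -0.06745142  0.95228255]
[[0.5122 0.2157 0.063 ]
 [0.5129 0.1117 0.063 ]
 [0.4519 0.2152 0.063 ]
 [0.4528 0.1113 0.063 ]] [0.48243747 0.16345785 0.063     ]
[[0.47981392 0.23969379 0.085     ]
 [0.48039322 0.08039785 0.085     ]]
[0.36894399 0.24942239 0.37350073] [[-0.05  1.   -0.01]
 [ 0.96  0.05  0.26]
 [ 0.26  0.   -0.97]]
```

View pics/w0.png

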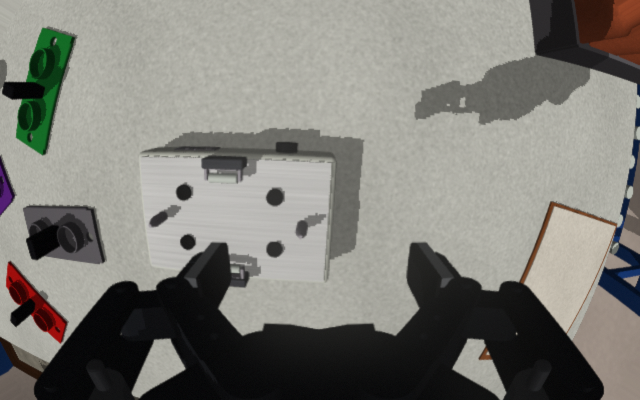

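Emit:
carry_out --moves "0 0 0 -1.21 -5.59 0 100;0 0 0 -1.21 -5.59 0 100;0 0 0 -1.21 -5.59 0 100;0 0 0 -1.21 -5.59 0 100;0 0 0 -1.21 -5.59 0 100"

```text
t: 3.02
eef_pos: [0.5101, -0.013, 0.3044]
orientation: [-0.031, 1.0, 0.0, 0.001]
contact_force: [0.9, 0.1, -0.4]
opening: 0.085
grip_force: 0.0
```

Emit:
carry_out --moves "0 0 0 -1.21 -5.59 0 100;0 0 0 -1.21 -5.59 0 100;0 0 0 -1.21 -5.59 0 100;0 0 0 0 0 0 100"

```text
t: 3.52
eef_pos: [0.5566, -0.1829, 0.3043]
orientation: [-0.026, 1.0, -0.002, 0.001]
contact_force: [-0.2, 0.1, 0.1]
opening: 0.0854
grip_force: 0.0
```

```bash
python3 - <<'E'
from h import *
o=observe();print(o["t"],o["eef_pos"],o["q"].round(2))
im=cams.capture("wrist");cv2.imwrite("pics/w1.png",im[:,:,::-1])
for th,z in(("handle_top",.078),("carrier",0)):
    for d in cams.tip_of("wrist",th): 
        p=np.array(d["point"])*[640,400];print(th,round(d["confidence"],2),p.round(1),unproj("wrist",p,z).round(4))
for d in cams.masks_of("wrist","carrier"):
    ys,xs=np.nonzero(d["region"]);P=unproj("wrist",np.c_[xs,ys],.006);r=cv2.minAreaRect((P[:,:2]*1000).astype(np.float32));print(np.median(im[ys,xs],0),r)
E
```

```text
3.525 [ 0.55657713 -0.18293212  0.30431301] [ 0.19  0.42  0.06  1.93 -0.03  0.79  1.89]
handle_top 0.83 [110.4 130.9] [[ 0.5072 -0.413   0.078 ]]
handle_top 0.57 [321.2 184.8] [[ 0.5569 -0.1748  0.078 ]]
carrier 0.96 [324.2 169.8] [[ 0.5551 -0.169   0.    ]]
carrier 0.84 [142.8 128.8] [[ 0.5104 -0.4145  0.    ]]
[ 50. 141.  66.] ((366.598388671875, -211.24342346191406), (96.7829818725586, 84.18743896484375), 70.44819641113281)
[103.5  43.  138. ] ((507.94134521484375, -409.12347412109375), (99.50032043457031, 199.53211975097656), 28.816810607910156)
[181.  27.  24.] ((741.2979125976562, -331.69512939453125), (198.5500030517578, 100.82499694824219), 56.183677673339844)
[207. 206. 202.] ((475.5361633300781, 224.61825561523438), (183.0073699951172, 331.6388854980469), 3.487483263015747)
```

View pics/w1.png

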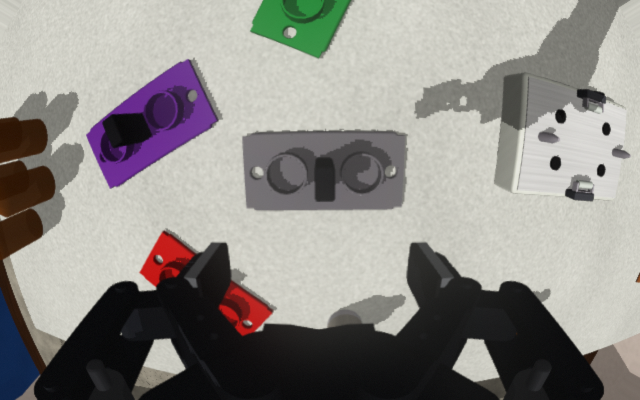

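Wrist view: the grey carrier is centred at (325,170), with holes at (258,172) and (391,172) and its handle at (325,180). The shaker is at right. The arm may still have been settling, so I'll measure again.

```bash
python3 - <<'E'
from h import *
for i in range(2):
    o=observe();m=cams.camera_model("wrist");im=cams.capture("wrist")
    print(o["t"],o["eef_pos"].round(4),Rn.from_quat(o["orientation"]).as_matrix()[:,1].round(4),o["qd"].round(3))
cv2.imwrite("pics/w2.png",im[:,:,::-1])
hs=cv2.cvtColor(im,cv2.COLOR_RGB2GRAY)
P0=unproj("wrist",[(258,172),(391,172)],.006,m);print(P0)
for d in cams.tip_of("wrist","carrier")+cams.tip_of("wrist","handle_top"):
    p=np.array(d["point"])*[640,400];print(round(d["confidence"],2),p.round(1))
# plate mask by grey colour
g=((np.ptp(im.astype(int),axis=2)<18)&(hs>60)&(hs<125)).astype(np.uint8)
g[230:]=0;g[:100]=0;g[:,:225]=0;g[:,430:]=0
g=cv2.morphologyEx(g,cv2.MORPH_OPEN,np.ones((3,3)))
n,l,s,c=cv2.connectedComponentsWithStats(g);k=1+s[1:,4].argmax();print(s[k])
ys,xs=np.nonzero(l==k);P=unproj("wrist",np.c_[xs,ys],.006,m);print(cv2.minAreaRect((P[:,:2]*1000).astype(np.float32)))
# bright holes
b=(hs>140).astype(np.uint8);n,l,s,c=cv2.connectedComponentsWithStats(b[140:200,245:405])
for a,cc in zip(s,c):
    if 20<a[4]<400: print(a,cc+[245,140],unproj("wrist",cc+[245,140],.004,m))
E
```

```text
3.725 [ 0.5559 -0.1748  0.3037] [-0.064   0.9979  0.0012] [-0.011 -0.006 -0.005  0.005  0.002 -0.001  0.003]
3.775 [ 0.5559 -0.1746  0.3038] [-0.0646  0.9979  0.0011] [-0.006 -0.003  0.002 -0.001  0.003 -0.001  0.003]
[[ 0.56170101 -0.24852493  0.006     ]
 [ 0.55087944 -0.08613511  0.006     ]]
0.96 [134.6 125.8]
0.8 [317.2 175. ]
0.55 [551.2 141.3]
0.41 [334.  323.3]
0.78 [106.3 132.3]
0.6 [314.4 190.6]
[  236   131   163    79 11027]
((555.6589965820312, -176.85189819335938), (97.15380096435547, 198.70452880859375), 3.762153148651123)
[ 2 27  9  9 65] [250.76923077 170.86153846] [[ 0.56115407 -0.2580566   0.004     ]]
[138  27   5  10  32] [385.375 172.125] [[ 0.55192043 -0.09275373  0.004     ]]
```

Emit:
carry_out --moves "0 0 0 0 -0.2 5 100;0 0 0 0 0 5 100;0 0 0 0 0 5 100;0 0 0 0 0 3.2 100;0 0 0 0 0 1 100" --newtons 80

```text
t: 4.55
eef_pos: [0.5552, -0.1775, 0.1101]
orientation: [-0.031, 1.0, 0.001, -0.002]
contact_force: [-0.5, -0.2, 1.0]
opening: 0.0851
grip_force: 0.0
```

Emit:
carry_out --moves "0 0 0 0 0 0 50;0 0 0 0 0 0 10;0 0 0 0 0 0 10;0 0 0 0 0 0 10;0 0 0 0 0 0 10"

```text
t: 5.18
eef_pos: [0.5569, -0.1787, 0.1132]
orientation: [-0.031, 1.0, -0.0, 0.001]
contact_force: [-0.5, 0.7, 5.7]
opening: 0.0193
grip_force: 79.2
```

Emit:
carry_out --moves "0 0 0 0 0 0 10;0 0 0 0 0 0 10"

```text
t: 5.42
eef_pos: [0.5569, -0.1787, 0.1133]
orientation: [-0.031, 1.0, -0.0, 0.001]
contact_force: [-0.2, 0.2, 5.0]
opening: 0.0193
grip_force: 79.2
```

Emit:
carry_out --moves "0 0 0 0 0 -3 10;0 0 0 0 0 -4 10;0 0 0 0 0 -4 10;0 0 0 0 0 -4 10;0 0 0 0 0 0 10"

```text
t: 6.05
eef_pos: [0.5575, -0.1792, 0.265]
orientation: [-0.031, 1.0, -0.001, 0.003]
contact_force: [-0.0, -0.3, -3.4]
opening: 0.0192
grip_force: 79.1
```

```bash
cat > look.py <<'E'
from h import *
import sys
S=np.array([.4824,.1635])
o=observe();m=cams.camera_model("wrist");im=cams.capture("wrist");cv2.imwrite(f"pics/{sys.argv[1]}.png",im[:,:,::-1])
R=Rn.from_quat(o["orientation"]).as_matrix();p=o["eef_pos"]
print(o["t"],p.round(4),R.round(4),o["contact_force"].round(1),o["wrist_torque"].round(2),o["grip_force"],o["q"].round(2))
d=np.array([*(S-p[:2]),0]);print("to S in tool cm",(R.T@d*100).round(2))
E
python3 look.py w3
```

```text
6.05 [ 0.5575 -0.1792  0.265 ] [[-0.9981 -0.0615  0.0067]
 [-0.0615  0.9981 -0.0017]
 [-0.0066 -0.0021 -1.    ]] [-0.  -0.3 -3.4] [ 0.   -0.01  0.04] 79.07145023345947 [ 0.19  0.46  0.05  1.97 -0.04  0.7   1.9 ]
to S in tool cm [ 5.39 34.66 -0.11]
```

View pics/w3.png

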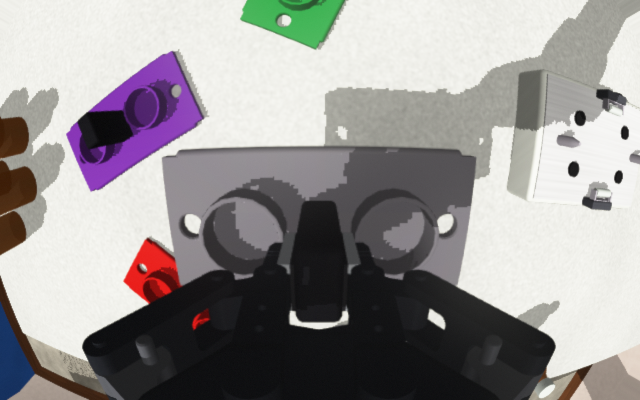

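Held carrier: holes at (191,224) and (445,224), and it looks level. I'll move it over the shaker.

Emit:
carry_out --moves "0 0 0 0.7 4 0 10;0 0 0 0.8 5 0 10;0 0 0 0.8 5 0 10;0 0 0 0.8 5 0 10;0 0 0 0.8 5 0 10"

```text
t: 6.72
eef_pos: [0.5004, 0.0598, 0.26]
orientation: [-0.031, 1.0, -0.0, -0.002]
contact_force: [1.0, 0.5, -3.5]
opening: 0.0194
grip_force: 79.1
```

Emit:
carry_out --moves "0 0 0 0.8 5 0 10;0 0 0 0.7 4 0 10;0 0 3.1 0 1.7 0 10;0 0 0 0 0 0 10;0 0 0 0 0 0 10"

```text
t: 7.35
eef_pos: [0.4802, 0.1628, 0.2608]
orientation: [-0.004, 1.0, -0.001, -0.001]
contact_force: [0.0, 0.6, -2.9]
opening: 0.0191
grip_force: 79.2
```

```bash
python3 look.py w4; python3 - <<'E'
from h import *
im=cv2.imread("pics/w4.png");m=cams.camera_model("wrist");z=observe()["eef_pos"][2]-.1133
# predict where shaker pegs/pads project (equidistant)
def proj(X):
    c=m["R"]@np.array(X)+m["t"];th=np.arctan2(np.hypot(*c[:2]),c[2]);return m["K"][:2,2]+m["K"][0,0]*th*c[:2]/np.hypot(*c[:2])
for y in(.0815,.2455):print("peg top",proj([.4824,y,.094]))
print(unproj("wrist",[(191,224),(445,224)],z+.004,m),z)
E
```

```text
7.35 [0.4802 0.1628 0.2608] [[-1.     -0.0072 -0.0024]
 [-0.0072  1.     -0.002 ]
 [ 0.0024 -0.0019 -1.    ]] [ 0.   0.6 -2.9] [-0.06 -0.01 -0.06] 79.24557209014893 [-0.45  0.38  0.04  2.13 -0.03  0.63  1.19]
to S in tool cm [-0.22  0.07 -0.  ]
peg top [220.92696817 201.57984304]
peg top [420.03871931 203.0307741 ]
[[0.4814559  0.07865417 0.15178191]
 [0.48013254 0.24425014 0.15178191]] 0.14778190788403628
```

View pics/w4.png

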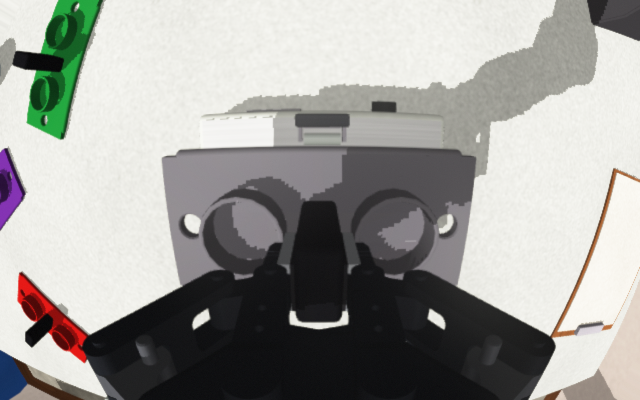

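Catch_near shows at about (322,128), with its bright roller at rows 128–140. The housing spans columns 200–443, and the carrier holes are at (191,224) and (445,224).

```bash
python3 - <<'E'
from h import *
o=observe();m=cams.camera_model("wrist");im=cams.capture("wrist");cv2.imwrite("pics/w5.png",im[:,:,::-1]);print(o["eef_pos"],o["orientation"])
c=cv2.resize(im[95:245,150:490,::-1],(782,345),interpolation=cv2.INTER_CUBIC);cv2.imwrite("pics/w5c.png",c)
def proj(X):
    c=m["R"]@np.array(X)+m["t"];th=np.arctan2(np.hypot(*c[:2]),c[2]);return m["K"][:2,2]+m["K"][0,0]*th*c[:2]/np.hypot(*c[:2])
S=np.array([.4824,.1635])
for n,x,y,z in(("roller+",-.051,.015,.08),("roller-",-.051,-.015,.08),("corner-",-.075,-.115,.06),("corner+",-.075,.115,.06)):
    print(n,proj([S[0]+x,S[1]+y,z]).round(1),((proj([S[0]+x,S[1]+y,z])-[150,95])*2.3).round())
E
```

```text
[0.48042252 0.16257142 0.26108191] [-3.06501967e-03  9.99994535e-01 -8.42462935e-04 -9.08895221e-04]
roller+ [339.7 137.1] [436.  97.]
roller- [302.5 136.8] [351.  96.]
corner- [194.9 111.8] [103.  39.]
corner+ [446.9 113.9] [683.  43.]
```

View pics/w5c.png

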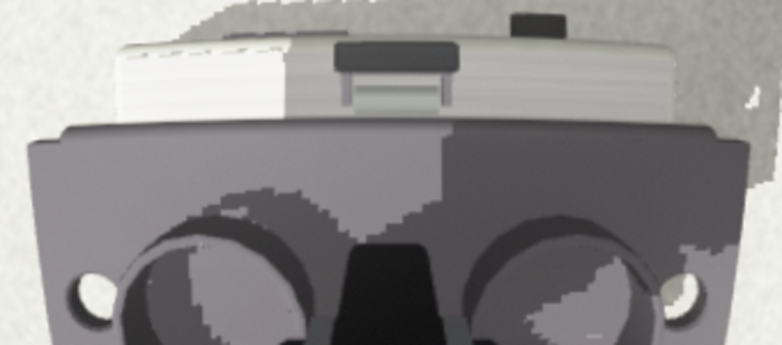

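Emit:
carry_out --moves "0 0 0 -0.2 0.18 1 10;0 0 0 0 0 2 10;0 0 0 0 0 1.5 10;0 0 0 0 0 0 10;0 0 0 0 0 0 10"

```text
t: 8.07
eef_pos: [0.4831, 0.1662, 0.217]
orientation: [-0.004, 1.0, 0.0, 0.0]
contact_force: [-0.5, 0.3, -3.0]
opening: 0.019
grip_force: 79.0
```

```bash
python3 look.py w6; python3 - <<'E'
import cv2
im=cv2.imread("pics/w6.png");cv2.imwrite("pics/w6c.png",cv2.resize(im[95:260,150:490],(782,380),interpolation=cv2.INTER_CUBIC))
E
```

```text
8.075 [0.4831 0.1662 0.217 ] [[-1.0e+00 -7.5e-03  4.0e-04]
 [-7.5e-03  1.0e+00  1.0e-04]
 [-4.0e-04  1.0e-04 -1.0e+00]] [-0.5  0.3 -3. ] [ 0.01 -0.01 -0.01] 79.0360701084137 [-0.45  0.46  0.04  2.16 -0.03  0.53  1.19]
to S in tool cm [ 0.07 -0.27 -0.  ]
```

View pics/w6c.png

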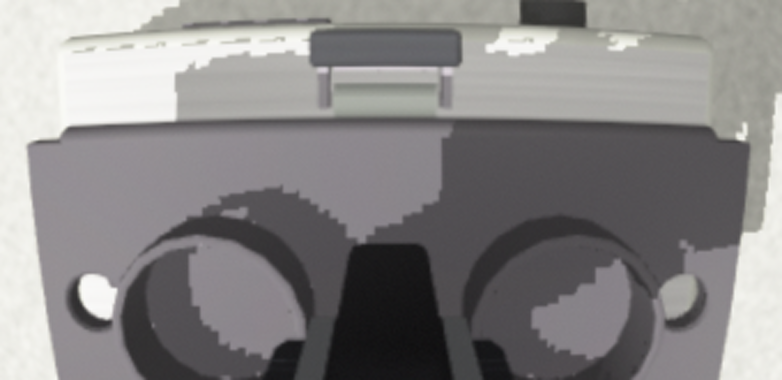

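```bash
python3 - <<'E'
from h import *
m=cams.camera_model("wrist");print(m["K"][:2,2])
f=lambda x,y:(150+x/2.3,95+y/2.3)
print("roller",unproj("wrist",[f(333,97),f(437,97)],.08,m).mean(0)+[.051,0,0])
print("house",unproj("wrist",[f(62,42),f(712,42)],.06,m).mean(0)+[.075,0,0])
z=observe()["eef_pos"][2]-.1133
print("bead",unproj("wrist",[f(62,128),f(716,128)],z+.004,m).mean(0)+[.049,0,0])
print("holes",unproj("wrist",[f(97,297),f(683,297)],z+.004,m).mean(0))
print(observe()["eef_pos"],z)
E
```

```text
[318.42804239 197.71672958]
roller [0.48291897 0.16467732 0.08      ]
house [0.48621214 0.16497774 0.06      ]
bead [0.48480878 0.16589077 0.10802644]
holes [0.4839806  0.16662519 0.10802644]
[0.48324159 0.16628579 0.21732644] 0.10402643875462238
```

Emit:
carry_out --moves "0 0 0 0.1 -0.15 0 10;0 0 0 0 0 0.9 10;0 0 0 0 0 0.5 10;0 0 0 0 0 0.5 10;0 0 0 0 0 0 10"

```text
t: 8.75
eef_pos: [0.4815, 0.1646, 0.1973]
orientation: [-0.004, 1.0, -0.0, -0.001]
contact_force: [-0.2, 0.2, -3.3]
opening: 0.0194
grip_force: 79.3
```

Emit:
carry_out --moves "0 0 0 0 0 0.3 10;0 0 0 0 0 0.2 10;0 0 0 0 0 0.1 10;0 0 0 0 0 0 10"

```text
t: 9.25
eef_pos: [0.4819, 0.1647, 0.192]
orientation: [-0.004, 1.0, 0.0, 0.0]
contact_force: [-0.2, 0.1, -3.5]
opening: 0.0192
grip_force: 79.3
```

Emit:
carry_out --moves "0 0 0 0 0 0.3 10;0 0 0 0 0 0.2 10;0 0 0 0 0 0 10"

```text
t: 9.62
eef_pos: [0.4829, 0.1648, 0.1882]
orientation: [-0.004, 1.0, 0.0, 0.001]
contact_force: [-0.2, -1.0, 6.1]
opening: 0.0193
grip_force: 81.0
```

Emit:
carry_out --moves "0 0 0 0 0 0.3 10;0 0 0 0 0 0.3 10;0 0 0 0 0 0 10;0 0 0 0 0 0 10"

```text
t: 10.12
eef_pos: [0.4821, 0.1648, 0.18]
orientation: [-0.004, 1.0, -0.0, 0.0]
contact_force: [4.3, 0.3, -16.2]
opening: 0.019
grip_force: 78.5
```

Emit:
carry_out --moves "0 0 0 0 0 0.2 10;0 0 0 0 0 0.2 10;0 0 0 0 0 0 10;0 0 0 0 0 0 10"

```text
t: 10.62
eef_pos: [0.482, 0.1647, 0.1773]
orientation: [-0.004, 1.0, 0.0, 0.0]
contact_force: [2.4, -0.6, -5.1]
opening: 0.0189
grip_force: 79.8
```

Emit:
carry_out --moves "0 0 0 0 0 0.2 10;0 0 0 0 0 0.2 10;0 0 0 0 0 0 10;0 0 0 0 0 0 10"

```text
t: 11.12
eef_pos: [0.4821, 0.1647, 0.1771]
orientation: [-0.004, 1.0, 0.0, 0.001]
contact_force: [-4.7, -3.0, 32.0]
opening: 0.0195
grip_force: 84.9
```

Emit:
carry_out --moves "0 0 0 0 0 -0.17 10;0 0 0 0 0 0 10;0 0 0 0 0 0 10;0 0 0 0 0 0 10"

```text
t: 11.62
eef_pos: [0.4821, 0.1647, 0.1772]
orientation: [-0.004, 1.0, 0.0, 0.0]
contact_force: [-1.2, -1.8, 15.7]
opening: 0.0193
grip_force: 82.8
```

```bash
python3 look.py w7; python3 - <<'E'
from h import *
cams.capture("top")
print([(np.array(d["point"])*[640,400]).round(1) for t in("bottle_a","jar") for d in cams.tip_of("top",t)[:3]])
for i in range(4): cams.capture("top");print(observe()["contact_force"].round(1),observe()["eef_pos"].round(4))
E
```

```text
11.625 [0.4821 0.1647 0.1772] [[-1.0e+00 -7.4e-03  1.0e-03]
 [-7.4e-03  1.0e+00  5.0e-04]
 [-1.0e-03  5.0e-04 -1.0e+00]] [-1.2 -1.8 15.7] [-0.44  0.2   0.07] 82.77526259422302 [-0.44  0.52  0.03  2.18 -0.04  0.43  1.2 ]
to S in tool cm [-0.03 -0.12 -0.  ]
[array([314.2, 113.5]), array([210.8, 122.6]), array([464. , 280.8])]
[-0.7 -2.  16.2] [0.4821 0.1647 0.1772]
[-2.1 -2.6 15.8] [0.4821 0.1647 0.1772]
[-0.6 -1.6 16.2] [0.4821 0.1647 0.1772]
[-2.  -1.9 16.3] [0.4821 0.1647 0.1772]
```

The carrier is home and steady, with a 16 N press, and the bottles and jar have not moved.

```bash
python3 -c "
from workcell import manip
print(manip.sign_off())"
```

```text
the job is handed in; nothing more can be done
None
```

The grey carrier is snapped in and home on the pads, still gripped at about 80 N and pressed down with about 16 N; the bottles and jar still stand in place, and the job is handed in (no verdict was returned).

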